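# Dock the hand-held lamp meter and zero it

## Robot

A 6-joint arm with a two-finger parallel gripper is mounted at the origin on a cart in front of the work surface, level with it; the furniture and walls round the work are solid. World frame = base frame: x ahead of the robot, y to its left, z up, the work surface at z = 0. Lengths are in m, angles in rad, forces in N, time in s.
With the tool pointing down it reaches from about 0.425 to 0.925 m from the base axis. Payload 12.5 kg.
Tool frame: the origin (TCP) lies midway between the tips of the shut fingers; the grasp point (between the pads) lies 19 mm behind it; z points along the fingers, y is the direction in which the jaws open and shut (so a half turn about z gives the same grasp; the last joint's range is limited). The gripper opens to 85 mm and grips with 20 to 120 N. Pads are 22 mm wide; open, the fingers measure 114 mm over their backs; the gripper's body (76 mm by 85 mm) begins 54 mm behind the grasp point. The pads swing forward as they close: fully open they stand 13 mm farther back than shut.
Start: joints at [-1.31, 0.491, 1.559, -0, 1.092, -0.106], TCP at [0.224, -0.583, 0.204] pointing down, gripper open.
Joint ranges: [-3.1, 3.1], [-0.84, 2.19], [0.05, 2.79], [-1.13, 4.28], [0.06, 2.93], [-2.69, 2.69]. Speed limits (rad/s): [2.22, 2.22, 2.79, 3.14, 3.14, 3.14].

## Interface

Orientations are given as a unit quaternion [x, y, z, w].
In Python, from cell import robot, imaging gives the robot as it stands. The module is installed in compiled form; this text tells all that it offers.
- The arm moves only by the tool play_rows, never from a script. Its argument "rows" is a list of rows, each a list of 5 numbers: the shift along the tool's x, y, z in cm, then the turn about the tool's z in rad, then the opening, from 0 (shut) to 1 (fully open). A call has 1 to 12 rows; each row is the pose to reach, as a shift and turn from the pose measured when the call began, along the tool's axes at that moment; what a row does not reach only later rows make up. A row lasts 1/10 s, in which the tool goes at most 50 mm and 8.59 degrees, less where a joint would pass 70% of its speed; a pose out of reach is approached as far as the arm can. A call with a gripper value outside its range is refused whole. The fingers move at their own pace and stop on an object; "squeeze" is the grip in N (left out, the last holds). Time passes only in rows, so rows that repeat a pose let the fingers close. It gives the time, the measured TCP pose, the force and the opening at its end, in the units of the state.
- robot.observe(): the state, without advancing time (a new reading comes with each control period).
- imaging.capture(name): name is "side" or "top"; returns a dict with "image" (400x640x3 uint8, red, green, blue), "depth" (400x640 float32, m along the optical axis (not along the pixel's ray), 0 where there is no reading), "mtx" (3x3 intrinsics, pixels), "world_from_camera" (4x4, takes a point from camera to world coordinates). Camera axes: x right, y up, looking along -z (the intrinsics and any distortion apply to the point x, -y, -z); pixel columns grow to the right and rows downward; lengths in m; the calibration is good to about 2 mm. A picture is of the moment at which its call begins.
- robot.close_job(): hands the job in, once; it reports no verdict.
The state is a dict: "t": time; "q": joint angles; "qvel": joint speeds; "joint_efforts": joint torques, N m; "ee_pos": TCP position; "ee_rot": TCP orientation; "force": force on the tool from outside, world axes, zero at the start; "wrist_torque": the same for the moment, N m; "width": opening from 0.0 (shut) to 1.0 (fully open).
Only numpy, scipy, OpenCV 4.12 (cv2) and the standard library are available. Lean on these libraries where they do the work, as an engineer would, in place of code of your own. Each camera call takes 0.05 s, during which the arm holds its last target.

## Task

Take the blue hand-held meter by its narrow grip and lay it gently in the white dock, dial up, its wide head flat down in the nest, and let go of it. Then, with the meter lying in the dock, turn its black knob until the yellow pointer stands at the red zero mark of the scale, and let go. Leave the bottles, beaker, vial and box where they stand.

Things in the scene. Friction and masses are not known exactly. Their poses are not given: they have to be found in the camera images.
- meter: Loose blue hand-held meter, 0.28 kg, dial up, 170 x 76 x 34 mm without its knob. Origin: centre of underside; x along it towards the head, z up. Wide head x = 5 to 85 mm, 76 mm wide; narrow grip with black ribs x = -85 to 5 mm, 44 mm wide. On the head a white round scale (72 mm) with a red zero mark on the +x side of the knob's axis, black marks every 20 degrees. Knob top 68 mm above underside.
- meter_grip (a point): Middle of the meter's narrow grip, 45 mm behind the meter's origin (x = -45 mm) and 17 mm above its underside; the grip is 44 mm wide across y. Axes as the meter's.
- knob_axis (a point): Point on the knob's axis, x = +45 mm of the meter, 56 mm above its underside; does not turn with the knob; axes as the meter's. The knob: black skirt of 50 mm diameter, 35 to 41 mm above the underside, and on it a grip bar 46 mm long, 14 mm wide, up to 68 mm above the underside. A yellow pointer and line mark one end of the bar.
- zero_knob (a joint): Angle of the knob in the meter, rad: 0 when the pointer stands at the red zero mark (bar along the meter's +x), positive counterclockwise from above. Stops at -2.3 and 2.3; stiff enough to stay where it is left.
- dock: White dock fixed on the cart. Origin: on the cart top, under the origin of a docked meter; x towards the nest, z up. Base plate 6 mm thick, x = -97 to 95 mm, 100 mm wide under the head, 64 under the grip. Nest walls up to 22 mm above the cart top: inner faces y = +-42 mm and x = 89 mm; two stubs behind the head's shoulders (x = -5 to 1, |y| over 28 mm): 4 mm of play a side. Tail end open.
- dock_nest (a point): Middle of the nest's floor, x = +45 mm of the dock, 6 mm above the cart top: below the knob's axis of a docked meter. Axes as the dock's.
- dock_tail (a point): Point on the dock's base plate, x = -45 mm of the dock, 6 mm above the cart top: below the middle of a docked meter's grip. Axes as the dock's.
- lotion: White bottle with a teal label, 62 mm wide, 197 mm tall, a bystander. Origin: centre of the underside.
- beaker: Small empty glass beaker, 44 mm wide, 57 mm tall, a bystander. Origin: centre of the underside.
- vial: Small glass vial with a white cap, 28 mm wide, 65 mm tall, a bystander. Origin: centre of the underside.
- film: Orange and white card box, 65 x 113 x 60 mm, a bystander. Origin: centre of the underside.
- cleaner: White spray bottle with a yellow trigger, 58 x 124 x 278 mm, a bystander. Origin: centre of the underside.

How it is judged:
On the way, in this order (a step that is already met when the one before it is completed fails the run):
1. the meter lies in the dock's nest, let go (x of knob_axis in the frame of dock_nest between -0.009 and 0.009 m and y of knob_axis in the frame of dock_nest between -0.009 and 0.009 m and x of meter_grip in the frame of dock_tail between -0.009 and 0.009 m and y of meter_grip in the frame of dock_tail between -0.014 and 0.014 m and z of meter in the frame of dock below 0.01 m and angle between meter's own z axis and vertical below 0.06 rad and contact force between the fingers and meter below 0.1 N), for 0.2 s.
2. the pointer has been turned to the zero mark (x of knob_axis in the frame of dock_nest between -0.009 and 0.009 m and y of knob_axis in the frame of dock_nest between -0.009 and 0.009 m and x of meter_grip in the frame of dock_tail between -0.009 and 0.009 m and y of meter_grip in the frame of dock_tail between -0.014 and 0.014 m and z of meter in the frame of dock below 0.01 m and angle between meter's own z axis and vertical below 0.06 rad and value of joint zero_knob between -0.13 and 0.13 rad), for 0.2 s.
At the end, for the whole second after the job is handed in: The meter lies dial up and flat in the dock's nest (within the nest's play: 9 mm at the knob and lengthwise, 14 mm sideways at the grip, underside on the base plate within 4 mm, tilted less than 0.06 rad), its pointer within 0.13 rad (7 degrees) of the zero mark, let go and at rest (all of step 2 and linear speed of meter below 0.02 m/s and velocity of joint zero_knob between -0.1 and 0.1 rad/s and contact force between the fingers and meter below 0.1 N); the robot touches nothing.
It fails at once if a bystander (bottle, beaker, vial or box) is moved by more than 30 mm or tipped (distance of any of lotion, beaker, vial, film, cleaner from where it was at the start of the episode above 0.03 m or angle between any of lotion, beaker, vial, film, cleaner's own z axis and vertical above 0.4 rad).
It fails at once if the meter is let go more than about 2 cm above the dock's base plate (dropped in) (horizontal distance between meter and dock below 0.08 m and z of meter in the frame of dock above 0.026 m and contact force between the fingers and meter below 0.1 N).
It fails at once if the meter is dropped or rammed into the dock (more than 80 N) (contact force between meter and dock above 80 N).
It also fails if it takes over 50 s, if anything falls off the work surface, if the arm or the gripper's body presses on something with over 40 N, if the wrist force passes 120 N, or if a joint passes its speed limit or range.

## Working session

There is one attempt and no reset: what is moved stays moved. The work goes in short steps, Python scripts to look and compute and a tool call to move; the robot and the scene stay as the last step left them, time stands still between calls to the robot, and variables do not carry over. Pictures are saved under pics/ and viewed, and the job is handed in when it is done.

Besides the shell and the picture viewer there is one more tool, called after ">>>" as a command line: name --pt "numbers of a row" for each row, then --argument value for the rest. play_rows: Moves the arm, as the interface text tells. Its arguments: {"type":"object","properties":{"rows":{"type":"array"},"squeeze":{"type":"number"}},"required":["rows"]}

```bash
mkdir -p pics; python3 - <<'E'
from cell import robot, imaging
import cv2
for n in("top","side"):
    c=imaging.capture(n); cv2.imwrite(f"pics/{n}0.png",c["image"][...,::-1]); print(n,c["mtx"].round(1).tolist(),c["world_from_camera"].round(3).tolist())
s=robot.observe(); print({k:(v if not hasattr(v,'round') else v.round(3)) for k,v in s.items()})
E
```

```text
top [[400.0, 0.0, 319.4], [0.0, 400.0, 207.7], [0.0, 0.0, 1.0]] [[0.006, 0.982, -0.19, 0.368], [-1.0, 0.001, -0.022, 0.02], [-0.022, 0.19, 0.982, 0.988], [0.0, 0.0, 0.0, 1.0]]
side [[403.4, 0.0, 322.4], [0.0, 403.4, 192.4], [0.0, 0.0, 1.0]] [[0.939, 0.166, -0.301, 0.279], [-0.343, 0.394, -0.853, -0.702], [-0.022, 0.904, 0.427, 0.442], [0.0, 0.0, 0.0, 1.0]]
{'t': 0.1, 'q': array([-1.31 ,  0.492,  1.559,  0.   ,  1.092, -0.106]), 'qvel': array([-0.002, -0.003, -0.002, -0.   ,  0.001, -0.001]), 'joint_efforts': array([ 1.0000e-03, -6.1945e+01, -2.6203e+01, -0.0000e+00,  3.0000e-03,
       -0.0000e+00]), 'ee_pos': array([ 0.224, -0.583,  0.203]), 'ee_rot': array([ 0.983,  0.182, -0.   , -0.001]), 'force': array([ 0.117,  0.13 , -0.306]), 'wrist_torque': array([-0.002, -0.019, -0.001]), 'width': 0.9980688024860724}
```

View pics/top0.png

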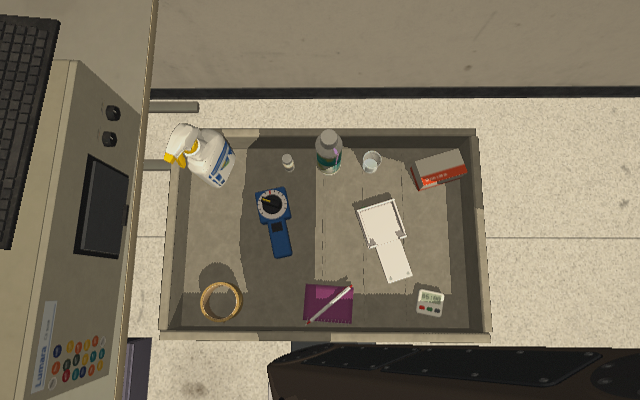

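View pics/side0.png

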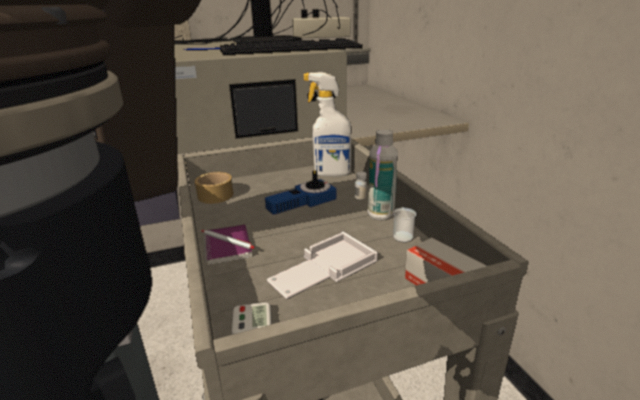

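```bash
cat > h.py <<'E'
import numpy as np,cv2
from cell import robot,imaging
def cast(c,px,z):
    px=np.atleast_2d(np.float64(px)); M=c["mtx"];W=c["world_from_camera"]
    d=np.c_[(px[:,0]-M[0,2])/M[0,0],-(px[:,1]-M[1,2])/M[1,1],-np.ones(len(px))]@W[:3,:3].T
    o=W[:3,3]; return o+d*((z-o[2])/d[:,2])[:,None]
def proj(c,P):
    P=np.atleast_2d(np.float64(P));W=c["world_from_camera"];M=c["mtx"]
    q=(P-W[:3,3])@W[:3,:3]; return np.c_[M[0,0]*q[:,0]/-q[:,2]+M[0,2],M[1,1]*-q[:,1]/-q[:,2]+M[1,2]]
def crop(c,x0,y0,x1,y1,f,name):
    cv2.imwrite(name,cv2.resize(c["image"][y0:y1,x0:x1,::-1],None,fx=f,fy=f,interpolation=cv2.INTER_CUBIC))
E
python3 - <<'E'
from h import *
c=imaging.capture("top")
crop(c,240,180,420,290,4.4,"pics/t1.png")
I=c["image"]; hsv=cv2.cvtColor(I,cv2.COLOR_RGB2HSV)
def rect(m,z,lab):
    cs,_=cv2.findContours(m,cv2.RETR_EXTERNAL,cv2.CHAIN_APPROX_NONE); k=max(cs,key=cv2.contourArea)
    P=cast(c,k[:,0],z)[:,:2]; r=cv2.minAreaRect((P*1000).astype(np.float32)); print(lab,cv2.boundingRect(k),r); return P
b=cv2.inRange(hsv,(100,100,30),(125,255,255)); roi=np.zeros_like(b); roi[180:270,245:300]=255
P=rect(b&roi,.034,"meter")
roi2=np.zeros_like(b); roi2[233:270,245:300]=255
rect(b&roi2,.034,"grip")
w=cv2.inRange(hsv,(0,0,150),(180,60,255)); 
rr=np.zeros_like(b); rr[190:300,345:420]=255
rect(w&rr,.006,"dock")
rr=np.zeros_like(b); rr[255:300,345:420]=255
rect(w&rr,.006,"docktail")
rr=np.zeros_like(b); rr[180:230,250:295]=255
rect(w&rr,.035,"scale")
cs,_=cv2.findContours(w&rr,cv2.RETR_EXTERNAL,cv2.CHAIN_APPROX_NONE); k=max(cs,key=cv2.contourArea)
print(cv2.minEnclosingCircle((cast(c,k[:,0],.035)[:,:2]*1000).astype(np.float32)))
y=cv2.inRange(hsv,(18,120,120),(35,255,255))&rr; v,u=np.nonzero(y); print("yellow",u,v,cast(c,[[u.mean(),v.mean()]],.068))
rd=(cv2.inRange(hsv,(0,120,90),(8,255,255))|cv2.inRange(hsv,(172,120,90),(180,255,255)))&rr; v,u=np.nonzero(rd); print("red",u,v,cast(c,[[u.mean(),v.mean()]],.035))
E
```

```text
meter (259, 187, 33, 71) ((516.1365356445312, 145.84820556640625), (168.65509033203125, 75.19377899169922), 13.008230209350586)
grip (270, 233, 22, 25) ((464.3827209472656, 133.95997619628906), (62.427772521972656, 43.98381423950195), 12.90715503692627)
dock (357, 198, 56, 86) ((474.8311462402344, -124.93558502197266), (196.23666381835938, 100.97992706298828), 17.44687843322754)
docktail (379, 255, 34, 29) ((415.43646240234375, -143.31027221679688), (71.99699401855469, 63.36997604370117), 17.324180603027344)
scale (258, 202, 27, 16) ((543.2922973632812, 163.91184997558594), (67.04264068603516, 29.393590927124023), 71.5186767578125)
((556.4918212890625, 159.50010681152344), 33.53047561645508)
yellow [263 264 265 266 266 267 268 269 269] [199 199 199 199 200 200 200 200 201] [[0.56515669 0.1660595  0.068     ]]
red [269 269 270 269 270] [191 192 192 193 193] [[0.59095502 0.16434026 0.035     ]]
```

View pics/t1.png

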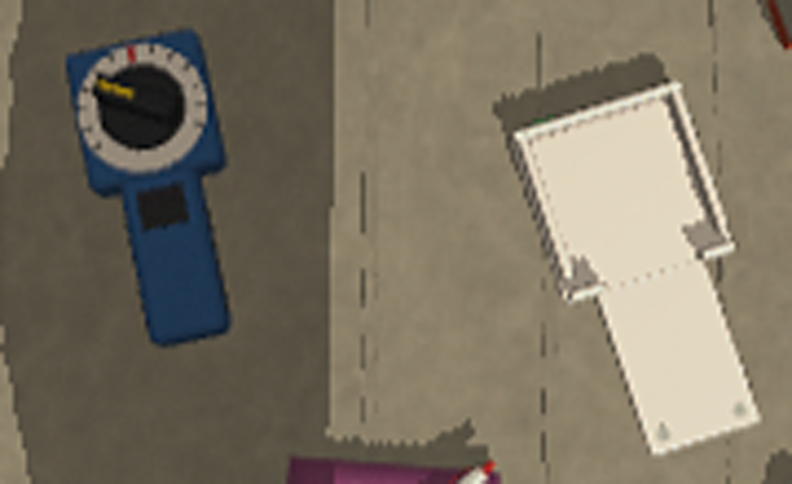

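```bash
cat >> h.py <<'E'
from scipy.spatial.transform import Rotation as R
def go(p,yaw):
    s=robot.observe();r=R.from_quat(s["ee_rot"]).as_matrix()
    d=r.T@(np.array(p)-s["ee_pos"])*100
    y0=np.arctan2(r[1,0],r[0,0]); t=-(np.radians(yaw)-y0); t=(t+np.pi)%(2*np.pi)-np.pi
    print("shift cm",d.round(2),"turn",round(t,3),"yaw now",np.degrees(y0).round(2),"tool z",r[:,2].round(3))
E
python3 - <<'E'
from h import *
c=imaging.capture("top")
for n,p,z in [("lotion",(329,160),.1),("lotcap",(329,135),.197),("lotbase",(329,172),0),("beaker",(371,165),.03),("vial",(288,166),.03),("film",(440,175),.06),("traywallL",(170,250),.05),("traybottom",(320,335),.05)]: print(n,cast(c,p,z).round(3))
ax=np.array([.516+.045*np.cos(np.radians(13)),.146+.045*np.sin(np.radians(13)),.068])
print("axis px",proj(c,ax))
P=cast(c,[(263,199),(269,201)],.068); print(P, np.degrees(np.arctan2(P[:,1]-ax[1],P[:,0]-ax[0])))
d=c["depth"];print(d[300,250],)
def pt(u,v):
    z=d[v,u];return cast(c,(u,v),0)if z==0 else (c["world_from_camera"]@np.r_[(u-c["mtx"][0,2])/400*z,-(v-c["mtx"][1,2])/400*z,-z,1])[:3]
for u,v in [(282,245),(270,205),(395,265),(380,215),(300,280),(170,250),(320,335),(320,142)]: print((u,v),pt(u,v).round(3))
go((.5,-.2,.2),13); go((.472,.136,.2),13); go((.472,.136,.01),13)
E
```

```text
lotion [[0.652 0.018 0.1  ]]
lotcap [[0.676 0.019 0.197]]
lotbase [[ 0.652  0.018 -0.   ]]
beaker [[ 0.662 -0.086  0.03 ]]
vial [[0.659 0.121 0.03 ]]
film [[ 0.627 -0.246  0.06 ]]
traywallL [[0.447 0.393 0.05 ]]
traybottom [[0.258 0.038 0.05 ]]
axis px [[270.4679652 201.8751247]]
[[0.56675745 0.17400182 0.068     ]
 [0.5619496  0.15965428 0.068     ]] [68.86693643 59.22676547]
0.96604013
(282, 245) [0.462 0.13  0.035]
(270, 205) [0.555 0.159 0.055]
(395, 265) [ 0.417 -0.142  0.007]
(380, 215) [ 0.539 -0.108  0.009]
(300, 280) [0.38  0.088 0.   ]
(170, 250) [0.444 0.38  0.084]
(320, 335) [0.262 0.038 0.082]
(320, 142) [0.668 0.038 0.176]
shift cm [ 39.5  -25.88   0.35] turn 0.14 yaw now 21.02 tool z [-0.     0.001 -1.   ]
shift cm [ 48.93 -58.25   0.38] turn 0.14 yaw now 21.02 tool z [-0.     0.001 -1.   ]
shift cm [ 48.93 -58.24  19.38] turn 0.14 yaw now 21.02 tool z [-0.     0.001 -1.   ]
```

>>> play_rows --pt "13 -8 0.4 0 0.8" --pt "26 -17 0.4 0.1 0.8" --pt "39 -26 0.4 0.14 0.8" --pt "39 -26 0.4 0.14 0.8" --pt "39 -26 0.4 0.14 0.8" --pt "39 -26 0.4 0.14 0.8" --pt "39 -26 0.4 0.14 0.8" --pt "49 -58.3 0.4 0.14 0.8" --pt "49 -58.3 0.4 0.14 0.8" --pt "49 -58.3 0.4 0.14 0.8" --pt "49 -58.3 0.4 0.14 0.8" --pt "49 -58.3 0.4 0.14 0.8" --squeeze 80

```text
t: 1.4
ee_pos: [0.4527, -0.0476, 0.2001]
ee_rot: [0.994, 0.113, 0.0, -0.0]
force: [1.9, -0.3, -0.0]
width: 0.804
```

```bash
python3 - <<'E'
from h import *
go((.472,.136,.2),13)
E
```

```text
shift cm [  6.   -17.46   0.02] turn -0.0 yaw now 12.98 tool z [ 0.     0.001 -1.   ]
```

>>> play_rows --pt "6 -17.5 0 0 0.8" --pt "6 -17.5 0 0 0.8" --pt "6 -17.5 0 0 0.8" --pt "6 -17.5 0 0 0.8" --pt "6 -17.5 0 0 0.8" --pt "6 -17.5 5 0 0.8" --pt "6 -17.5 10 0 0.8" --pt "6 -17.5 12 0 0.8" --pt "6 -17.5 12 0 0.8"

```text
t: 2.3
ee_pos: [0.4705, 0.1357, 0.0778]
ee_rot: [0.994, 0.113, -0.003, -0.0]
force: [0.2, -0.6, 0.0]
width: 0.801
```

```bash
python3 - <<'E'
from h import *
for n in("top","side"):
    c=imaging.capture(n);
    if n=="top": crop(c,200,170,360,290,4.8,"pics/t2.png")
    else: crop(c,200,120,400,270,4,"pics/s2.png")
go((.472,.136,.007),13)
E
```

```text
shift cm [-0.02  0.01  7.37] turn -0.001 yaw now 12.95 tool z [ 0.  0. -1.]
```

View pics/s2.png

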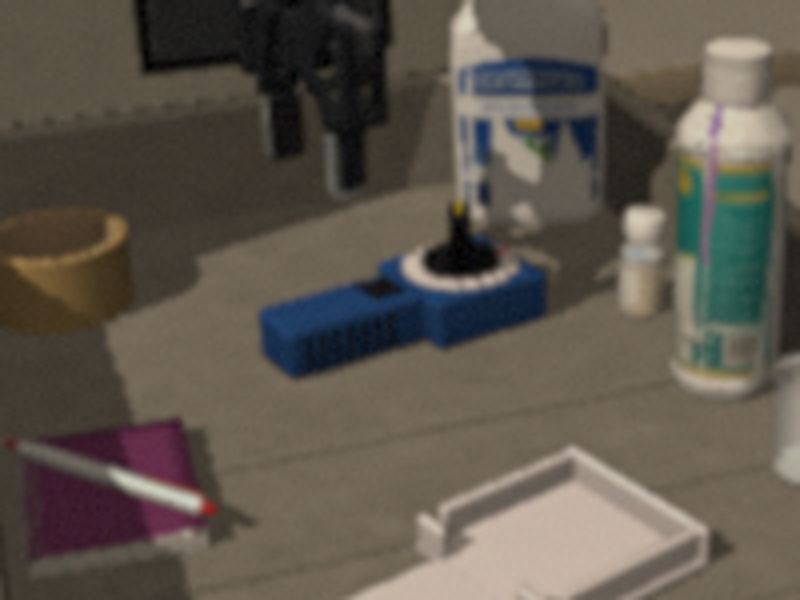

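View pics/t2.png

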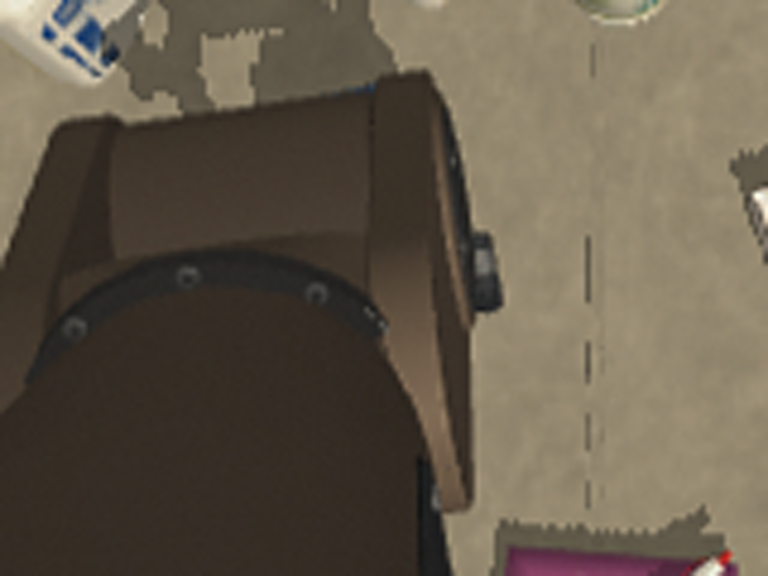

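>>> play_rows --pt "0 0 3 0 0.8" --pt "0 0 5 0 0.8" --pt "0 0 6.5 0 0.8" --pt "0 0 7.4 0 0.8" --pt "0 0 7.4 0 0.8" --pt "0 0 7.4 0 0.8"

```text
t: 3.0
ee_pos: [0.4728, 0.1362, 0.0077]
ee_rot: [0.994, 0.113, 0.001, -0.0]
force: [1.1, 0.2, 0.5]
width: 0.798
```

```bash
python3 - <<'E'
from h import *
c=imaging.capture("side"); crop(c,240,140,360,230,6,"pics/s3.png")
go((.472,.136,.007),13)
E
```

```text
shift cm [-0.09  0.    0.08] turn -0.001 yaw now 12.95 tool z [ 0.002  0.001 -1.   ]
```

View pics/s3.png

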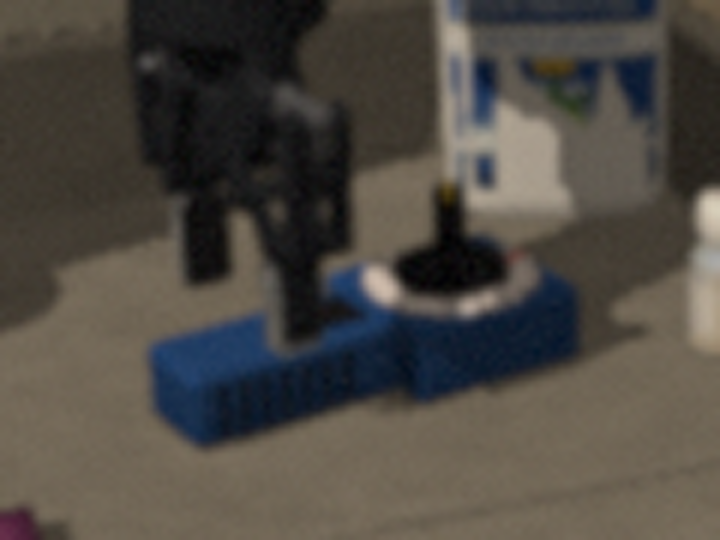

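```bash
python3 - <<'E'
from h import *
c=imaging.capture("side")
s=robot.observe(); p=s["ee_pos"]; r=R.from_quat(s["ee_rot"]).as_matrix(); print(p,s["width"],s["force"])
f=lambda P:((proj(c,P)-[240,140])*6).round(0)
for w in(.034,.0): 
  for h in (0,.01,.02): print(w,h,f(p+r[:,1]*w+np.array([0,0,h])),f(p-r[:,1]*w+np.array([0,0,h])))
u=np.array([np.cos(.2269),np.sin(.2269)]);v=np.array([-u[1],u[0]])
o=np.array([.516,.146])
for x,y,z in[(-.085,-.022,0),(-.085,-.022,.034),(-.085,.022,.034),(.005,-.038,.034),(.085,-.038,.034),(.085,-.038,0),(.045,0,.068)]:
  print((x,y,z),f(np.r_[o+x*u+y*v,z]))
E
```

```text
[0.4728311  0.13621582 0.00774337] 0.801630654030102 [-0.33673931  1.01371671  0.26430351]
0.034 0 [[293. 423.]] [[212. 359.]]
0.034 0.01 [[291. 400.]] [[211. 337.]]
0.034 0.02 [[290. 376.]] [[209. 315.]]
0.0 0 [[251. 390.]] [[251. 390.]]
0.0 0.01 [[250. 367.]] [[250. 367.]]
0.0 0.02 [[248. 345.]] [[248. 345.]]
(-0.085, -0.022, 0) [[186. 458.]]
(-0.085, -0.022, 0.034) [[179. 378.]]
(-0.085, 0.022, 0.034) [[128. 337.]]
(0.005, -0.038, 0.034) [[405. 333.]]
(0.085, -0.038, 0.034) [[574. 283.]]
(0.085, -0.038, 0) [[575. 358.]]
(0.045, 0, 0.068) [[438. 198.]]
```

```bash
python3 - <<'E'
from h import *
c=imaging.capture("side"); d=c["depth"];M=c["mtx"]
def pt(u,v):
    z=d[v,u];return (c["world_from_camera"]@np.r_[(u-M[0,2])/M[0,0]*z,-(v-M[1,2])/M[1,1]*z,-z,1])[:3]
for v in range(186,204): print(v,d[v,284:294:3].round(3),pt(288,v).round(3))
print("far");
for v in range(178,192,2): print(v,pt(275,v).round(3))
for u,v in [(330,200),(275,213),(400,230),(370,215)]: print((u,v),pt(u,v).round(3))
crop(c,255,160,315,205,12,"pics/s4.png")
E
```

```text
186 [0.895 0.893 0.899 0.899] [0.479 0.089 0.076]
187 [0.902 0.897 0.899 0.898] [0.479 0.091 0.072]
188 [0.901 0.898 0.897 0.899] [0.478 0.086 0.072]
189 [0.9   0.897 0.9   0.899] [0.479 0.091 0.068]
190 [0.904 0.899 0.896 0.904] [0.478 0.087 0.067]
191 [0.907 0.904 0.898 0.903] [0.479 0.092 0.063]
192 [0.905 0.905 0.902 0.905] [0.477 0.086 0.063]
193 [0.906 0.901 0.908 0.907] [0.478 0.089 0.059]
194 [0.907 0.902 0.905 0.907] [0.477 0.088 0.057]
195 [0.909 0.905 0.905 0.911] [0.478 0.092 0.053]
196 [0.91  0.908 0.905 0.   ] [0.478 0.09  0.051]
197 [0.942 0.908 0.912 0.918] [0.478 0.091 0.049]
198 [0.936 0.911 0.916 0.943] [0.479 0.096 0.043]
199 [0.935 0.912 0.941 0.939] [0.484 0.117 0.03 ]
200 [0.929 0.934 0.935 0.946] [0.483 0.115 0.028]
201 [0.935 0.935 0.94  0.946] [0.483 0.116 0.025]
202 [0.934 0.934 0.943 0.946] [0.484 0.118 0.022]
203 [0.93  0.938 0.    0.949] [0.483 0.118 0.02 ]
far
178 [0.469 0.17  0.065]
180 [0.468 0.17  0.06 ]
182 [0.468 0.17  0.054]
184 [0.467 0.169 0.05 ]
186 [0.468 0.173 0.043]
188 [ 0.485  0.257 -0.001]
190 [ 0.483  0.247 -0.002]
(330, 200) [0.591 0.126 0.003]
(275, 213) [0.449 0.109 0.005]
(400, 230) [ 0.656 -0.097  0.026]
(370, 215) [0.645 0.015 0.006]
```

View pics/s4.png

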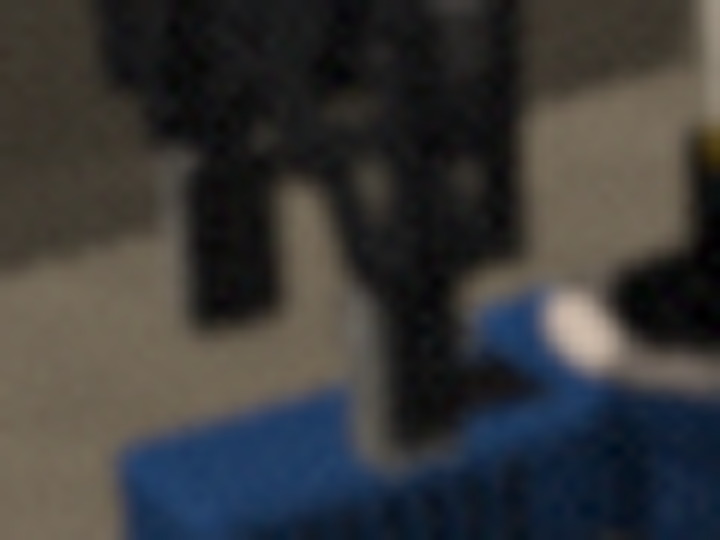

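>>> play_rows --pt "-0.1 0 -3 0 0.5" --pt "-0.1 0 -3 0 0.5" --pt "-0.1 0 -3 0 0.5" --pt "-0.1 0 -3 0 0.5" --pt "-0.1 0 -3 0 0.5"

```text
t: 3.65
ee_pos: [0.4715, 0.1359, 0.0372]
ee_rot: [0.994, 0.113, 0.0, -0.0]
force: [-0.6, -0.4, 0.1]
width: 0.503
```

```bash
cat >> h.py <<'E'
def side_pts(c,x0,y0,x1,y1):
    d=c["depth"];M=c["mtx"];v,u=np.mgrid[y0:y1,x0:x1];z=d[y0:y1,x0:x1]
    P=np.stack([(u-M[0,2])/M[0,0]*z,-(v-M[1,2])/M[1,1]*z,-z,np.ones_like(z)],-1)@c["world_from_camera"].T
    P[z==0]=np.nan; return P[...,:3]
E
python3 - <<'E'
from h import *
c=imaging.capture("side"); crop(c,240,140,340,215,7,"pics/s5.png")
s=robot.observe();print(s["ee_pos"],s["width"])
P=side_pts(c,255,140,310,200)
I=c["image"][140:200,255:310].astype(int)
for col in (22,25,28,31,34): 
    print(col+255,[tuple(P[r,col].round(3)) for r in range(36,58,2)])
E
```

```text
[0.47146236 0.13593081 0.03713466] 0.49831846797078966
277 [(np.float64(0.471), np.float64(0.158), np.float64(0.074)), (np.float64(0.471), np.float64(0.16), np.float64(0.068)), (np.float64(0.504), np.float64(0.307), np.float64(-0.001)), (np.float64(0.5), np.float64(0.295), np.float64(-0.002)), (np.float64(0.497), np.float64(0.283), np.float64(-0.002)), (np.float64(0.493), np.float64(0.267), np.float64(-0.001)), (np.float64(0.491), np.float64(0.256), np.float64(-0.002)), (np.float64(0.487), np.float64(0.242), np.float64(-0.001)), (np.float64(0.485), np.float64(0.233), np.float64(-0.002)), (np.float64(0.466), np.float64(0.149), np.float64(0.033)), (np.float64(0.463), np.float64(0.137), np.float64(0.033))]
280 [(np.float64(0.467), np.float64(0.111), np.float64(0.093)), (np.float64(0.467), np.float64(0.112), np.float64(0.088)), (np.float64(0.467), np.float64(0.111), np.float64(0.084)), (np.float64(0.466), np.float64(0.111), np.float64(0.079)), (np.float64(0.466), np.float64(0.112), np.float64(0.073)), (np.float64(0.501), np.float64(0.265), np.float64(-0.002)), (np.float64(0.498), np.floa
[... 1528 characters left out ...]
64(0.483), np.float64(0.13), np.float64(0.032))]
289 [(np.float64(0.485), np.float64(0.1), np.float64(0.095)), (np.float64(0.486), np.float64(0.104), np.float64(0.088)), (np.float64(0.486), np.float64(0.104), np.float64(0.083)), (np.float64(0.486), np.float64(0.108), np.float64(0.077)), (np.float64(0.485), np.float64(0.105), np.float64(0.073)), (np.float64(0.524), np.float64(0.256), np.float64(-0.002)), (np.float64(0.52), np.float64(0.244), np.float64(-0.002)), (np.float64(0.498), np.float64(0.159), np.float64(0.033)), (np.float64(0.494), np.float64(0.145), np.float64(0.034)), (np.float64(0.492), np.float64(0.137), np.float64(0.033)), (np.float64(0.49), np.float64(0.128), np.float64(0.032))]
```

View pics/s5.png

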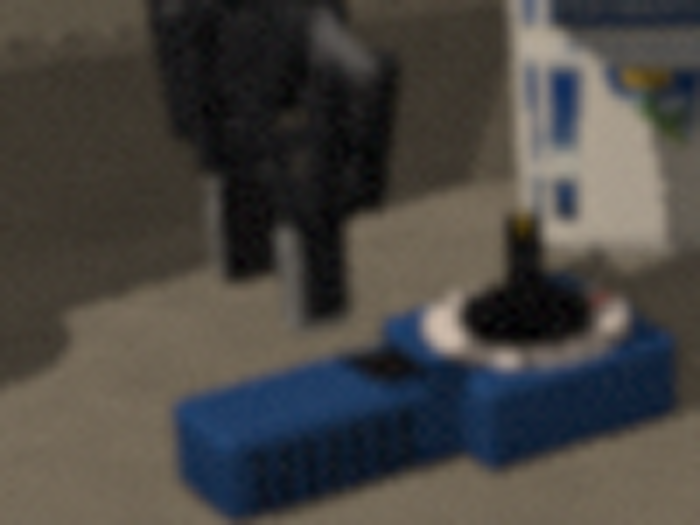

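>>> play_rows --pt "0 0 0 0 0.8" --pt "0 0 0 0 0.8" --pt "0 0 2.5 0 0.8" --pt "0 0 4 0 0.8" --pt "0 0 4.6 0 0.8" --pt "0 0 5 0 0.8" --pt "0 0 5 0 0.8"

```text
t: 4.4
ee_pos: [0.4715, 0.136, -0.0129]
ee_rot: [0.994, 0.113, 0.0, -0.0]
force: [-0.3, 0.3, -0.6]
width: 0.798
```

```bash
python3 - <<'E'
from h import *
c=imaging.capture("side"); crop(c,240,140,340,215,7,"pics/s6.png")
go((.472,.136,-.02),13)
E
```

```text
shift cm [0.04 0.01 0.74] turn -0.001 yaw now 12.95 tool z [ 0.001  0.001 -1.   ]
```

View pics/s6.png

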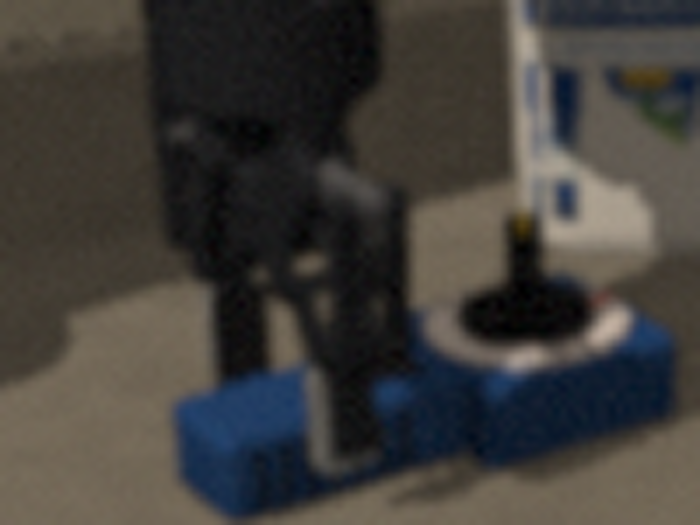

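>>> play_rows --pt "0 0 0.4 0 0.8" --pt "0 0 0.8 0 0.8" --pt "0 0 0.8 0 0.8" --pt "0 0 0.8 0 0.3" --pt "0 0 0.8 0 0.3" --pt "0 0 0.8 0 0.3" --pt "0 0 0.8 0 0.3" --pt "0 0 0.8 0 0.3" --pt "0 0 0.8 0 0.3" --squeeze 80

```text
t: 5.35
ee_pos: [0.4717, 0.1359, -0.0202]
ee_rot: [0.994, 0.113, 0.001, -0.0]
force: [-1.5, -1.0, 5.0]
width: 0.501
```

>>> play_rows --pt "0 0 -1 0 0.3" --pt "0 0 -4 0 0.3" --pt "0 0 -8 0 0.3" --pt "0 0 -8 0 0.3" --pt "0 0 -8 0 0.3"

```text
t: 5.85
ee_pos: [0.4716, 0.1359, 0.0606]
ee_rot: [0.994, 0.113, 0.001, -0.0]
force: [-1.1, 1.0, -3.6]
width: 0.499
```

```bash
python3 - <<'E'
from h import *
c=imaging.capture("side"); crop(c,200,100,360,220,5,"pics/s7.png")
go((.435,.05,.06),17.35);go((.435,-.05,.06),17.35);go((.4297,-.1387,.06),17.35)
E
```

```text
shift cm [-5.45  7.56 -0.03] turn -0.077 yaw now 12.95 tool z [ 0.001  0.001 -1.   ]
shift cm [-7.69 17.3  -0.04] turn -0.077 yaw now 12.95 tool z [ 0.001  0.001 -1.   ]
shift cm [-10.2   25.83  -0.05] turn -0.077 yaw now 12.95 tool z [ 0.001  0.001 -1.   ]
```

View pics/s7.png

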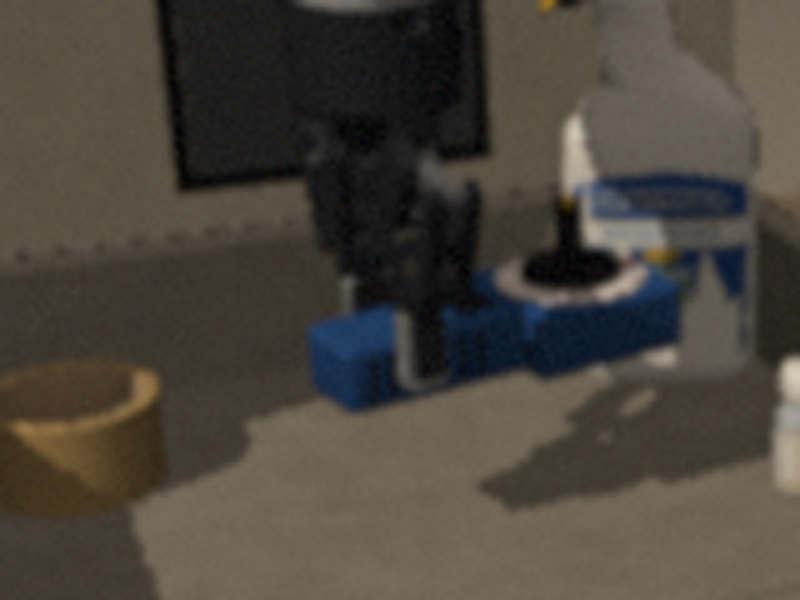

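>>> play_rows --pt "-2.7 3.8 0 -0.04 0.3" --pt "-5.5 7.6 0 -0.077 0.3" --pt "-6.6 12 0 -0.077 0.3" --pt "-7.7 16.5 0 -0.077 0.3" --pt "-9 21 0 -0.077 0.3" --pt "-10.2 25.8 0 -0.077 0.3" --pt "-10.2 25.8 0 -0.077 0.3" --pt "-10.2 25.8 0 -0.077 0.3" --pt "-10.2 25.8 0 -0.077 0.3" --pt "-10.2 25.8 0 -0.077 0.3"

```text
t: 6.9
ee_pos: [0.4294, -0.1373, 0.0591]
ee_rot: [0.988, 0.152, 0.0, -0.001]
force: [0.7, -0.4, -2.7]
width: 0.498
```

```bash
python3 - <<'E'
from h import *
for n in("top","side"):
    c=imaging.capture(n);
    if n=="top": crop(c,320,170,440,290,5,"pics/t8.png")
    else: crop(c,240,150,420,310,4.4,"pics/s8.png")
go((.4297,-.1387,.06),17.35)
E
```

```text
shift cm [-0.03  0.13 -0.06] turn 0.002 yaw now 17.47 tool z [ 0.001  0.001 -1.   ]
```

View pics/s8.png

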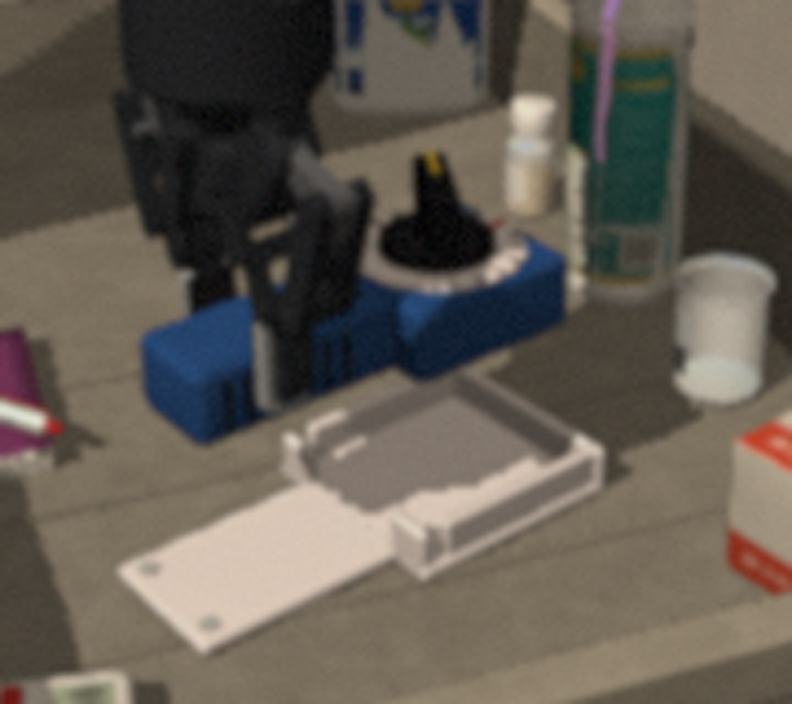

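View pics/t8.png

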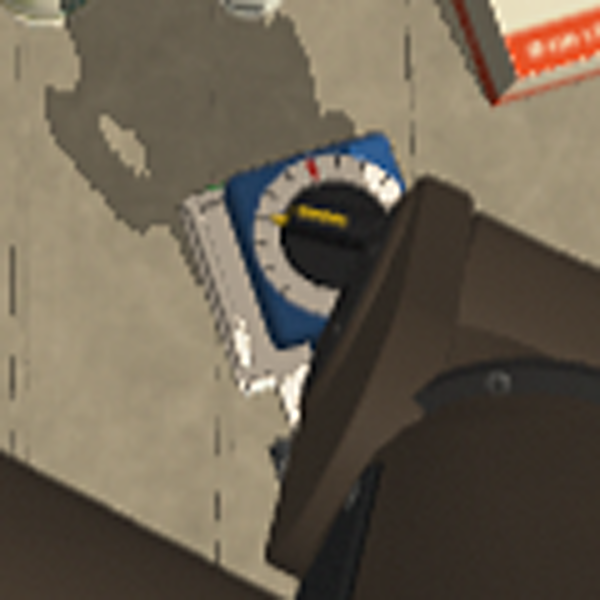

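```bash
python3 - <<'E'
from h import *
c=imaging.capture("top"); hsv=cv2.cvtColor(c["image"],cv2.COLOR_RGB2HSV)
b=cv2.inRange(hsv,(100,110,40),(125,255,255)); roi=np.zeros_like(b); roi[190:245,355:405]=255
v,u=np.nonzero(b&roi)
P=cast(c,np.c_[u,v],.080+.034)[:,:2]
a=np.radians(17.4);o=np.array([.4727,-.1253]);X=(P-o)@[np.cos(a),np.sin(a)];Y=(P-o)@[-np.sin(a),np.cos(a)]
print("x max",np.sort(X)[-12:].round(4)); 
m=(X>.02)&(X<.075)
print("left edge by x",[(round(x,3),Y[(X>x)&(X<x+.01)].max().round(4)) for x in np.arange(.01,.08,.01)])
print("front edge by y",[(round(y,3),X[(Y>y)&(Y<y+.01)].max().round(4)) for y in np.arange(-.03,.035,.01) if ((Y>y)&(Y<y+.01)).any()],Y.min())
rd=(cv2.inRange(hsv,(0,120,90),(8,255,255))|cv2.inRange(hsv,(172,120,90),(180,255,255)))&roi; v,u=np.nonzero(rd); p=cast(c,[[u.mean(),v.mean()]],.115)[0,:2]-o; print("red",p@[np.cos(a),np.sin(a)],p@[-np.sin(a),np.cos(a)])
# side: underside height of the meter
c=imaging.capture("side");h=cv2.cvtColor(c["image"],cv2.COLOR_RGB2HSV)
Q=side_pts(c,260,190,380,260); m=(cv2.inRange(h,(100,110,30),(125,255,255))[190:260,260:380]>0)
q=Q[m]; q=q[~np.isnan(q[:,0])]; print("z range",np.percentile(q[:,2],[1,5,50,95,99]).round(3))
t=q[q[:,2]>np.percentile(q[:,2],60)];A=np.c_[t[:,:2],np.ones(len(t))];print(np.linalg.lstsq(A,t[:,2],rcond=None)[0].round(3))
E
```

```text
x max [0.085  0.0852 0.0852 0.0852 0.0853 0.0854 0.0855 0.0855 0.0857 0.0857
 0.0859 0.086 ]
left edge by x [(np.float64(0.01), np.float64(0.0432)), (np.float64(0.02), np.float64(0.0432)), (np.float64(0.03), np.float64(0.0432)), (np.float64(0.04), np.float64(0.0432)), (np.float64(0.05), np.float64(0.0432)), (np.float64(0.06), np.float64(0.0431)), (np.float64(0.07), np.float64(0.0431)), (np.float64(0.08), np.float64(0.0417))]
front edge by y [(np.float64(-0.03), np.float64(0.0852)), (np.float64(-0.02), np.float64(0.0857)), (np.float64(-0.01), np.float64(0.086)), (np.float64(0.0), np.float64(0.0859)), (np.float64(0.01), np.float64(0.0857)), (np.float64(0.02), np.float64(0.0855)), (np.float64(0.03), np.float64(0.0852))] -0.03392633944670773
red 0.07858993228761967 0.0022193597298438917
z range [0.085 0.087 0.104 0.113 0.121]
[-0.005 -0.13   0.095]
```

>>> play_rows --pt "0 0.15 0 0 0.3" --pt "0 0.15 2 0 0.3" --pt "0 0.15 4 0 0.3" --pt "0 0.15 5 0 0.3" --pt "0 0.15 5 0 0.3" --pt "0 0.15 5 0 0.3"

```text
t: 7.7
ee_pos: [0.4304, -0.1391, 0.0098]
ee_rot: [0.988, 0.152, 0.0, -0.0]
force: [0.2, 0.1, -3.1]
width: 0.5
```

```bash
python3 - <<'E'
from h import *
for n in("top","side"):
    c=imaging.capture(n);
    if n=="top": crop(c,340,180,440,280,6,"pics/t9.png")
    else: crop(c,240,170,400,310,5,"pics/s9.png")
go((.4297,-.1387,-.014),17.35)
E
```

```text
shift cm [-0.07 -0.08  2.42] turn 0.002 yaw now 17.45 tool z [ 0.002  0.    -1.   ]
```

View pics/s9.png

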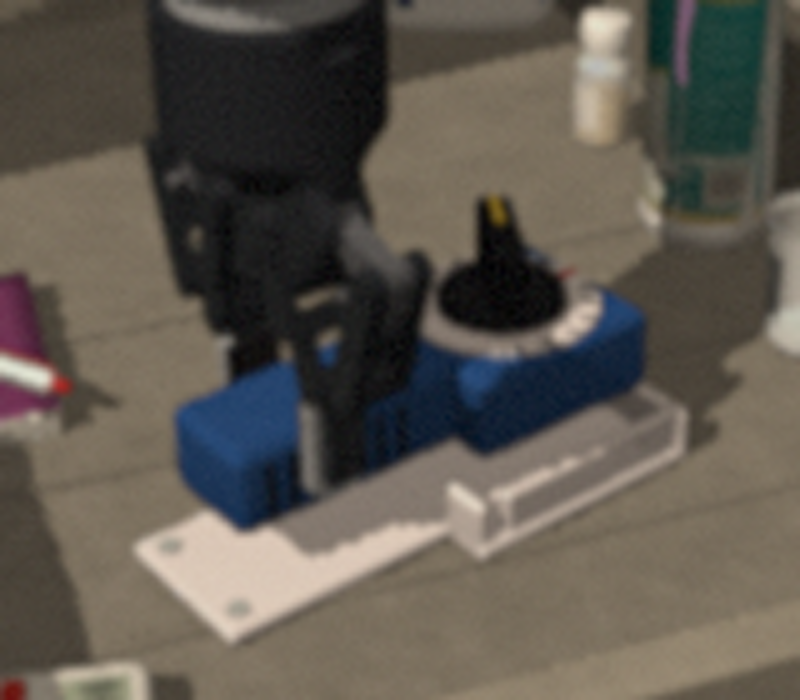

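View pics/t9.png

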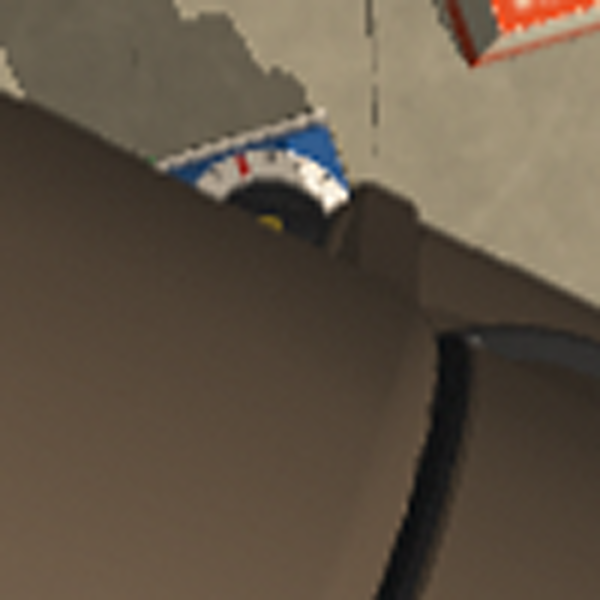

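>>> play_rows --pt "0 0 0.6 0 0.3" --pt "0 0 1.2 0 0.3" --pt "0 0 1.6 0 0.3" --pt "0 0 1.8 0 0.3" --pt "0 0 2.0 0 0.3" --pt "0 0 2.1 0 0.3" --pt "0 0 2.2 0 0.3" --pt "0 0 2.3 0 0.3" --pt "0 0 2.3 0 0.3"

```text
t: 8.7
ee_pos: [0.4306, -0.1392, -0.0128]
ee_rot: [0.988, 0.152, 0.001, 0.0]
force: [-0.2, -1.2, -2.9]
width: 0.503
```

```bash
python3 - <<'E'
from h import *
c=imaging.capture("side");crop(c,240,170,400,310,5,"pics/s10.png")
go((.4297,-.1387,-.014),17.35); print(robot.observe()["force"])
E
```

```text
shift cm [-0.07 -0.08  0.12] turn 0.002 yaw now 17.45 tool z [ 0.002  0.    -1.   ]
[-0.62886054 -0.22151495 -3.6650672 ]
```

View pics/s10.png

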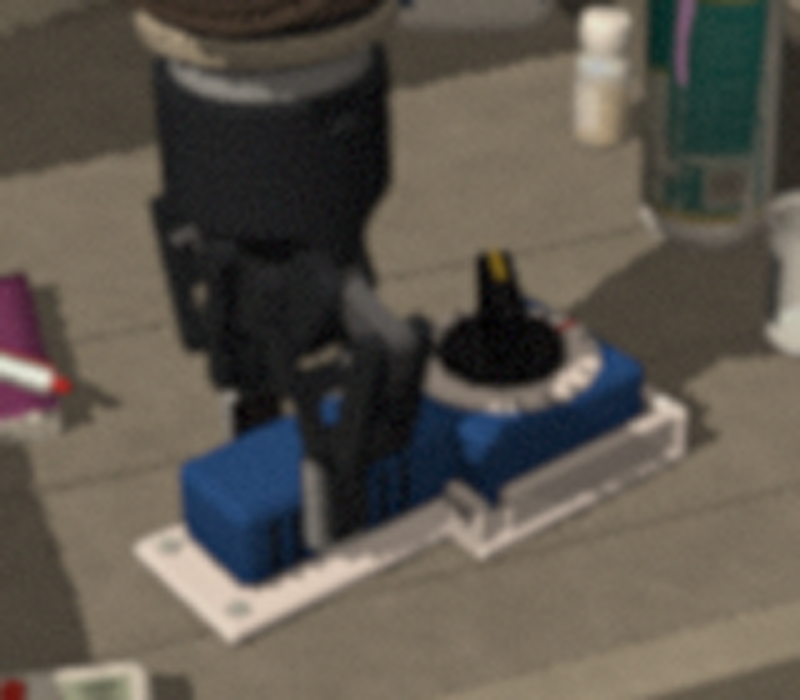

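>>> play_rows --pt "0 0 0.1 0 0.3" --pt "0 0 0.15 0 0.3" --pt "0 0 0.2 0 0.3" --pt "0 0 0.2 0 0.3"

```text
t: 9.15
ee_pos: [0.4307, -0.1393, -0.0142]
ee_rot: [0.988, 0.152, 0.001, 0.0]
force: [-1.2, -0.2, 9.7]
width: 0.501
```

Contact with the plate (+10 N). Release, wait, then rise.

>>> play_rows --pt "0 0 0 0 0.8" --pt "0 0 0 0 0.8" --pt "0 0 0 0 0.8" --pt "0 0 0 0 0.8" --pt "0 0 0 0 0.8" --pt "0 0 0 0 0.8" --pt "0 0 -3 0 0.8" --pt "0 0 -7 0 0.8" --pt "0 0 -12 0 0.8" --pt "0 0 -15 0 0.8" --pt "0 0 -15 0 0.8"

```text
t: 10.25
ee_pos: [0.4317, -0.1399, 0.1394]
ee_rot: [0.988, 0.152, 0.004, 0.002]
force: [-0.1, 0.2, 0.3]
width: 0.799
```

```bash
python3 - <<'E'
from h import *
go((.43,-.3,.2),75)
E
```

```text
shift cm [-4.92 15.25 -6.01] turn -1.004 yaw now 17.46 tool z [ 0.009 -0.003 -1.   ]
```

>>> play_rows --pt "-1 4 -4 -0.15 0.5" --pt "-2 8 -6 -0.3 0.5" --pt "-5 15 -6 -0.45 0.5" --pt "-5 15 -6 -0.6 0.5" --pt "-5 15 -6 -0.75 0.5" --pt "-5 15 -6 -0.9 0.5" --pt "-5 15 -6 -1.0 0.5" --pt "-5 15 -6 -1.0 0.5"

```text
t: 11.05
ee_pos: [0.4282, -0.2977, 0.1988]
ee_rot: [0.794, 0.608, 0.002, 0.003]
force: [-0.6, 1.0, 0.0]
width: 0.497
```

```bash
python3 - <<'E'
from h import *
c=imaging.capture("side");crop(c,240,170,400,310,5,"pics/s11.png")
c=imaging.capture("top");crop(c,340,180,440,290,5.4,"pics/t11.png")
I=c["image"]; hsv=cv2.cvtColor(I,cv2.COLOR_RGB2HSV)
b=cv2.inRange(hsv,(100,100,30),(125,255,255)); roi=np.zeros_like(b); roi[185:295,340:430]=255
cs,_=cv2.findContours(b&roi,cv2.RETR_EXTERNAL,cv2.CHAIN_APPROX_NONE); k=max(cs,key=cv2.contourArea)
P=cast(c,k[:,0],.040)[:,:2]; print(cv2.minAreaRect((P*1000).astype(np.float32)))
roi[:]=0; roi[190:240,350:410]=255
y=cv2.inRange(hsv,(18,120,120),(35,255,255))&roi; v,u=np.nonzero(y); print(u,v)
rd=(cv2.inRange(hsv,(0,120,90),(8,255,255))|cv2.inRange(hsv,(172,120,90),(180,255,255)))&roi; v2,u2=np.nonzero(rd); print("red",u2,v2,cast(c,[[u2.mean(),v2.mean()]],.041))
print(cast(c,np.c_[u,v],.074).round(3).tolist())
E
```

```text
((475.08636474609375, -122.35408782958984), (167.38626098632812, 77.00752258300781), 18.361225128173828)
[376 377 378 379 380 372 373 377 378 379 380 381 382 383 384 372 381 382
 383 384] [217 217 217 217 217 218 218 218 218 218 218 218 218 218 218 219 219 219
 219 219]
red [378 379 378 379 379] [208 208 209 209 210] [[ 0.54878094 -0.10094785  0.041     ]]
[[0.523, -0.09, 0.074], [0.523, -0.093, 0.074], [0.523, -0.095, 0.074], [0.523, -0.097, 0.074], [0.523, -0.1, 0.074], [0.521, -0.081, 0.074], [0.521, -0.083, 0.074], [0.521, -0.093, 0.074], [0.521, -0.095, 0.074], [0.521, -0.097, 0.074], [0.521, -0.099, 0.074], [0.521, -0.102, 0.074], [0.521, -0.104, 0.074], [0.521, -0.106, 0.074], [0.521, -0.109, 0.074], [0.518, -0.081, 0.074], [0.519, -0.102, 0.074], [0.519, -0.104, 0.074], [0.519, -0.106, 0.074], [0.519, -0.109, 0.074]]
```

View pics/s11.png

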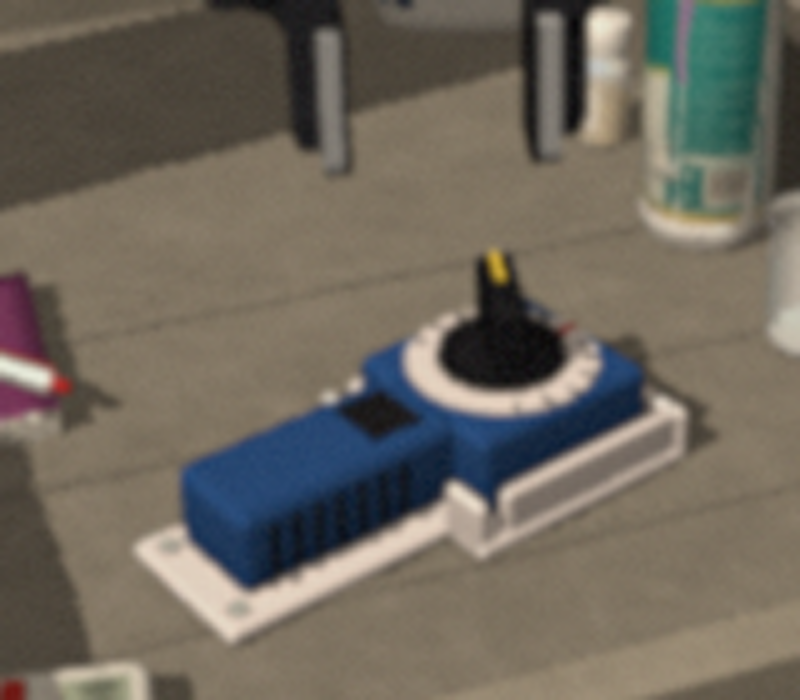

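View pics/t11.png

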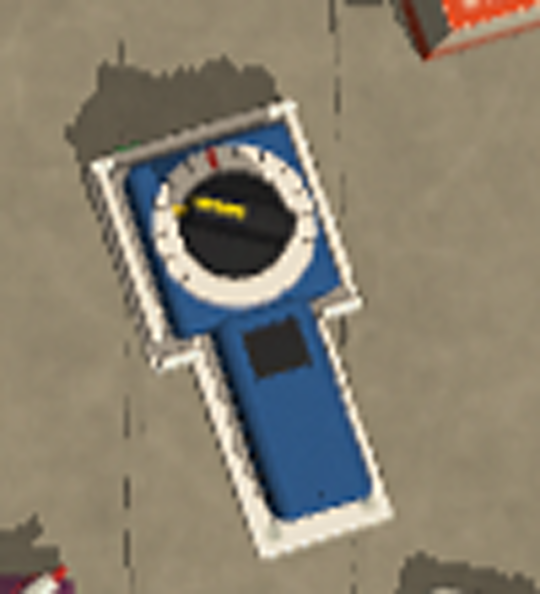

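```bash
python3 - <<'E'
from h import *
go((.517,-.1115,.12),77)
go((.517,-.1115,.055),77)
E
```

```text
shift cm [20.3   3.52  7.94] turn -0.043 yaw now 74.56 tool z [ 0.008 -0.002 -1.   ]
shift cm [20.31  3.47 14.44] turn -0.043 yaw now 74.56 tool z [ 0.008 -0.002 -1.   ]
```

>>> play_rows --pt "5 1 2 -0.04 0.5" --pt "10 2 4 -0.04 0.5" --pt "15 3 6 -0.04 0.5" --pt "20.3 3.5 8 -0.04 0.5" --pt "20.3 3.5 8 -0.04 0.5" --pt "20.3 3.5 11 -0.04 0.5" --pt "20.3 3.5 14.4 -0.04 0.5" --pt "20.3 3.5 14.4 -0.04 0.5" --pt "20.3 3.5 14.4 -0.04 0.5" --squeeze 30

```text
t: 12.05
ee_pos: [0.5172, -0.1116, 0.0555]
ee_rot: [0.784, 0.621, 0.002, 0.003]
force: [0.5, -0.0, 0.5]
width: 0.502
```

```bash
python3 - <<'E'
from h import *
c=imaging.capture("side");crop(c,260,160,380,260,6.6,"pics/s12.png")
go((.517,-.1115,.025),77)
E
```

```text
shift cm [ 0.02 -0.11  3.13] turn -0.004 yaw now 76.77 tool z [ 0.009 -0.003 -1.   ]
```

View pics/s12.png

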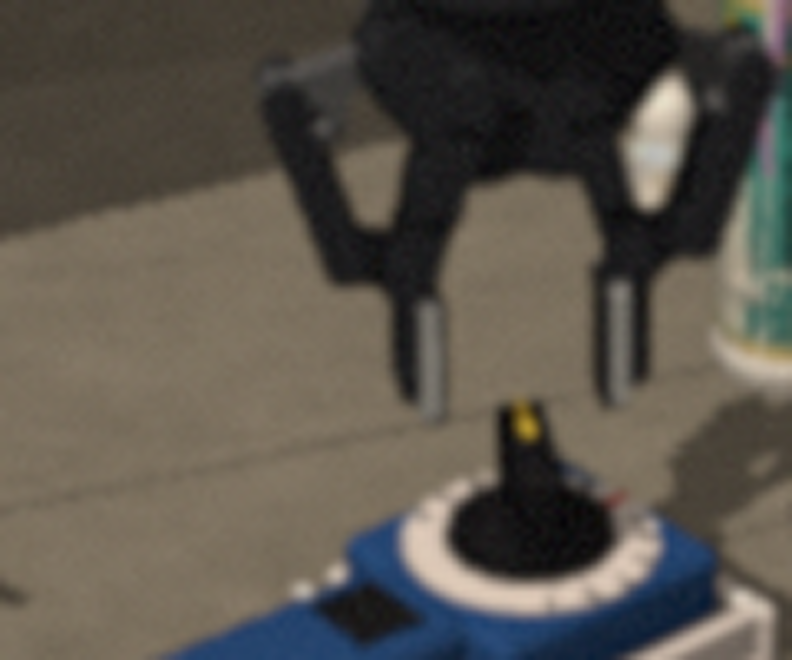

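>>> play_rows --pt "0 0 1 0 0.5" --pt "0 0 2 0 0.5" --pt "0 0 3 0 0.5" --pt "0 0 3 0 0.5" --pt "0 0 3 0 0.5" --pt "0 0 3 0 0" --pt "0 0 3 0 0" --pt "0 0 3 0 0" --pt "0 0 3 0 0" --pt "0 0 3 0 0" --pt "0 0 3 0 0"

```text
t: 13.2
ee_pos: [0.5183, -0.1121, 0.0268]
ee_rot: [0.784, 0.621, 0.003, 0.004]
force: [-0.0, -0.3, 6.4]
width: 0.154
```

```bash
python3 - <<'E'
from h import *
c=imaging.capture("side");crop(c,260,160,380,260,6.6,"pics/s13.png")
go((.517,-.1115,.025),17.4);s=robot.observe();print(s["wrist_torque"],s["q"])
E
```

```text
shift cm [ 0.03 -0.14  0.18] turn 1.036 yaw now 76.77 tool z [ 0.01  -0.003 -1.   ]
[0.01047289 0.09012967 0.03679515] [-3.37744491e-01  6.09430436e-01  1.95684520e+00  5.06947649e-04
  5.65315215e-01 -1.07281882e-01]
```

View pics/s13.png

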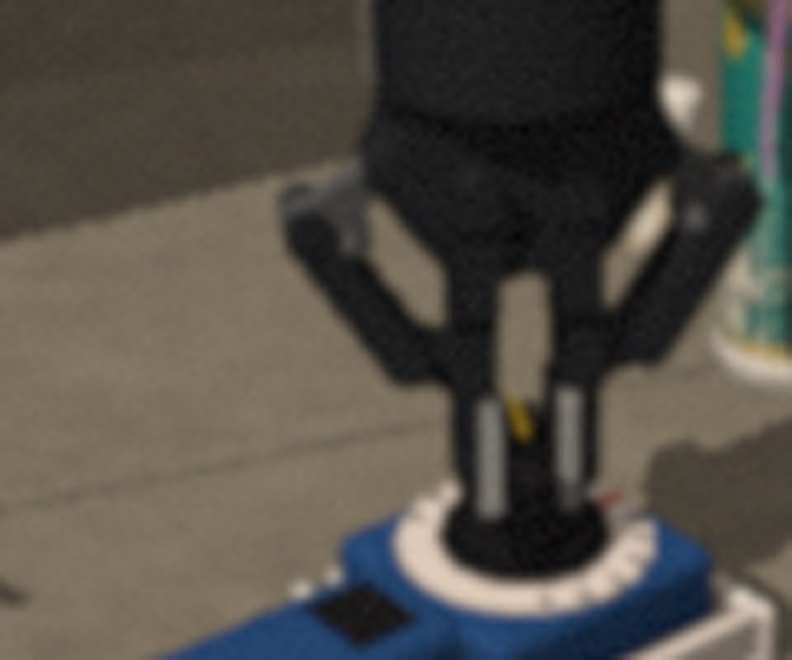

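>>> play_rows --pt "0 0 0 0.1 0" --pt "0 0 0 0.22 0" --pt "0 0 0 0.34 0" --pt "0 0 0 0.46 0" --pt "0 0 0 0.58 0" --pt "0 0 0 0.7 0" --pt "0 0 0 0.82 0" --pt "0 0 0 0.94 0" --pt "0 0 0 1.04 0" --pt "0 0 0 1.04 0" --pt "0 0 0 1.04 0" --pt "0 0 0 1.04 0"

```text
t: 14.45
ee_pos: [0.5176, -0.1116, 0.0268]
ee_rot: [0.989, 0.151, 0.004, 0.002]
force: [-2.5, 4.4, 5.1]
width: 0.153
```

```bash
python3 - <<'E'
from h import *
c=imaging.capture("side");crop(c,240,160,400,290,5,"pics/s14.png")
go((.517,-.1115,.025),17.4);s=robot.observe();print(s["wrist_torque"],s["force"])
E
```

```text
shift cm [-0.06 -0.03  0.18] turn -0.0 yaw now 17.38 tool z [ 0.008 -0.002 -1.   ]
[ 0.71898143  0.7052337  -0.05139092] [-3.91645461  4.48843632  5.94109266]
```

View pics/s14.png

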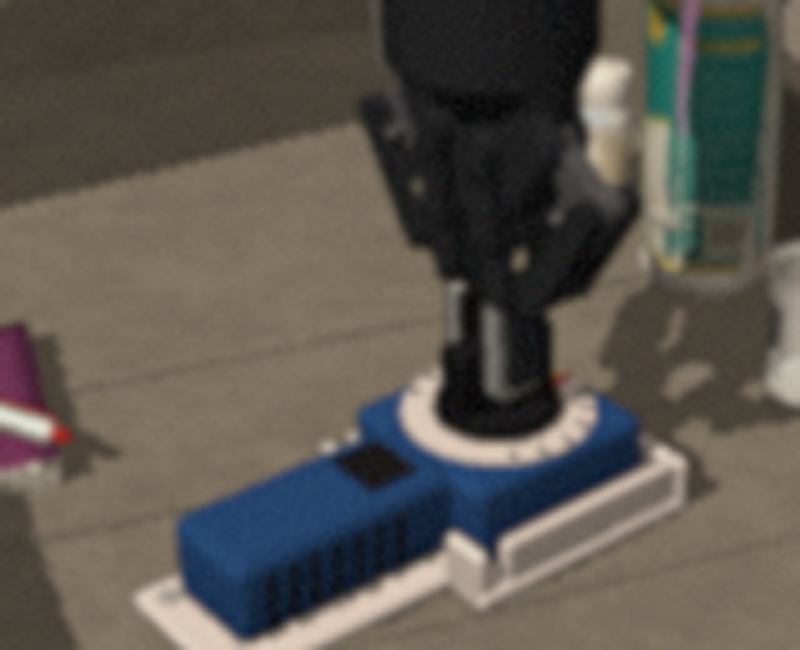

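>>> play_rows --pt "0 0 0 0 0.5" --pt "0 0 0 0 0.5" --pt "0 0 0 0 0.5" --pt "0 0 0 0 0.5" --pt "0 0 -3 0 0.5" --pt "0 0 -7 0 0.5" --pt "0 0 -12 0 0.5" --pt "-3 5 -14 0 0.5" --pt "-6 10 -14 0 0.5" --pt "-9 15 -14 0 0.5" --pt "-9 19 -14 0 0.5" --pt "-9 19 -14 0 0.5"

```text
t: 15.7
ee_pos: [0.4871, -0.3238, 0.1671]
ee_rot: [0.989, 0.15, 0.004, 0.003]
force: [0.4, 2.1, -0.2]
width: 0.5
```

```bash
python3 - <<'E'
from h import *
c=imaging.capture("side");crop(c,240,160,400,290,5,"pics/s15.png")
c=imaging.capture("top");crop(c,340,180,440,290,5.4,"pics/t15.png")
I=c["image"]; hsv=cv2.cvtColor(I,cv2.COLOR_RGB2HSV)
b=cv2.inRange(hsv,(100,100,30),(125,255,255)); roi=np.zeros_like(b); roi[185:295,340:430]=255
cs,_=cv2.findContours(b&roi,cv2.RETR_EXTERNAL,cv2.CHAIN_APPROX_NONE); k=max(cs,key=cv2.contourArea)
P=cast(c,k[:,0],.040)[:,:2]; print(cv2.minAreaRect((P*1000).astype(np.float32)))
roi[:]=0; roi[190:240,350:410]=255
y=cv2.inRange(hsv,(18,110,110),(35,255,255))&roi; v,u=np.nonzero(y); print(u,v)
P=cast(c,np.c_[u,v],.074)[:,:2]; l=cv2.fitLine(P.astype(np.float32),cv2.DIST_L2,0,.001,.001).ravel(); print("yellow line yaw",np.degrees(np.arctan2(l[1],l[0])),P.mean(0))
rd=(cv2.inRange(hsv,(0,120,90),(8,255,255))|cv2.inRange(hsv,(172,120,90),(180,255,255)))&roi; v2,u2=np.nonzero(rd); print("red",u2,v2,cast(c,[[u2.mean(),v2.mean()]],.041))
print(robot.observe()["force"])
E
```

```text
((525.651123046875, -73.51453399658203), (25.451602935791016, 57.83504867553711), 76.85990142822266)
[380 380 382 383 382 383 382 383 383 384 383 384 383 384 384 385 384 385
 384 385 385] [210 211 211 211 212 212 213 213 214 214 215 215 216 216 217 217 218 218
 219 219 220]
yellow line yaw 21.294498 [ 0.52836789 -0.10710837]
red [378 378 379] [208 209 209] [[ 0.54910613 -0.10031628  0.041     ]]
[ 0.6610394   0.27654071 -0.05208403]
```

View pics/s15.png

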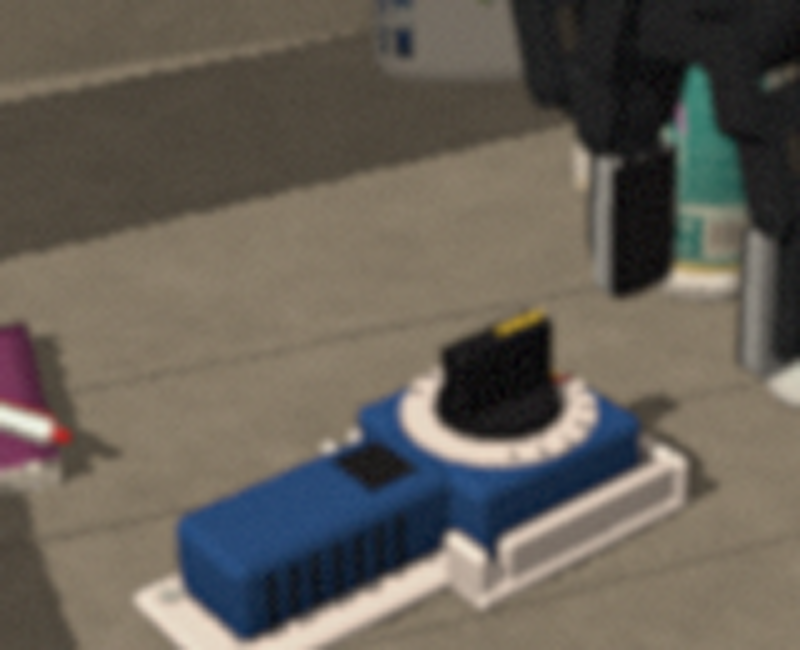

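View pics/t15.png

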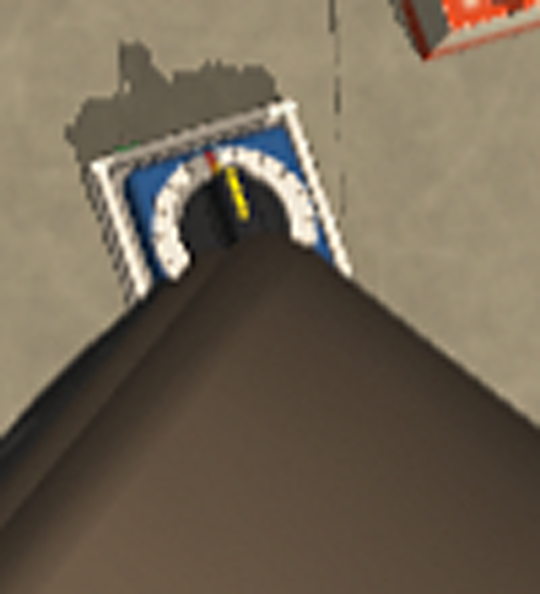

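>>> play_rows --pt "-5 4 -3 0 0.5" --pt "-10 8 -3 0 0.5" --pt "-15 12 -3 0 0.5" --pt "-20 16 -3 0 0.5" --pt "-22 18 -3 0 0.5" --pt "-22 18 -3 0 0.5"

```text
t: 16.4
ee_pos: [0.3294, -0.5588, 0.1958]
ee_rot: [0.989, 0.15, 0.004, 0.002]
force: [0.3, 0.2, 0.8]
width: 0.504
```

```bash
python3 - <<'E'
from h import *
c=imaging.capture("top");crop(c,340,180,440,290,5.4,"pics/t16.png");cv2.imwrite("pics/t16f.png",c["image"][...,::-1])
I=c["image"]; hsv=cv2.cvtColor(I,cv2.COLOR_RGB2HSV)
b=cv2.inRange(hsv,(100,100,30),(125,255,255)); roi=np.zeros_like(b); roi[185:295,340:430]=255
cs,_=cv2.findContours(b&roi,cv2.RETR_EXTERNAL,cv2.CHAIN_APPROX_NONE); k=max(cs,key=cv2.contourArea)
P=cast(c,k[:,0],.040)[:,:2]; print(cv2.minAreaRect((P*1000).astype(np.float32)))
roi[:]=0; roi[190:240,350:410]=255
y=cv2.inRange(hsv,(18,110,110),(35,255,255))&roi; n,lab,st,ce=cv2.connectedComponentsWithStats(y)
for i in range(1,n):
    v,u=np.nonzero(lab==i); 
    P=cast(c,np.c_[u,v],.074)[:,:2]; l=cv2.fitLine(P.astype(np.float32),cv2.DIST_L2,0,.001,.001).ravel(); print(len(u),ce[i],"yaw@.074",np.degrees(np.arctan2(l[1],l[0])),P.mean(0),"@.048",cast(c,[ce[i]],.048))
rd=(cv2.inRange(hsv,(0,120,90),(8,255,255))|cv2.inRange(hsv,(172,120,90),(180,255,255)))&roi; v2,u2=np.nonzero(rd); print("red",u2,v2,cast(c,[[u2.mean(),v2.mean()]],.041))
s=robot.observe();print(s["ee_pos"])
E
```

```text
((473.5774230957031, -122.65165710449219), (167.21316528320312, 77.18550109863281), 18.357769012451172)
2 [380.  210.5] yaw@.074 -1.311704 [ 0.5384795  -0.09988283] @.048 [[ 0.54332644 -0.10328878  0.048     ]]
19 [383.57894737 215.26315789] yaw@.074 15.642016 [ 0.52730351 -0.10786896] @.048 [[ 0.53182374 -0.11150459  0.048     ]]
red [378 378 379] [208 209 209] [[ 0.54910613 -0.10031628  0.041     ]]
[ 0.32652066 -0.56311546  0.19555611]
```

View pics/t16.png

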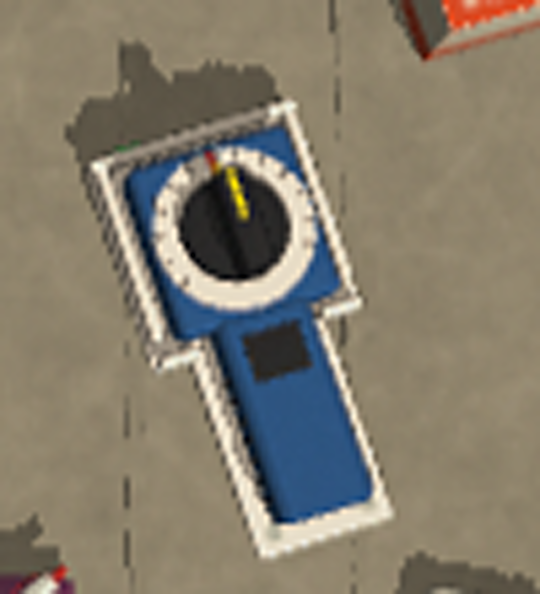

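View pics/t16f.png

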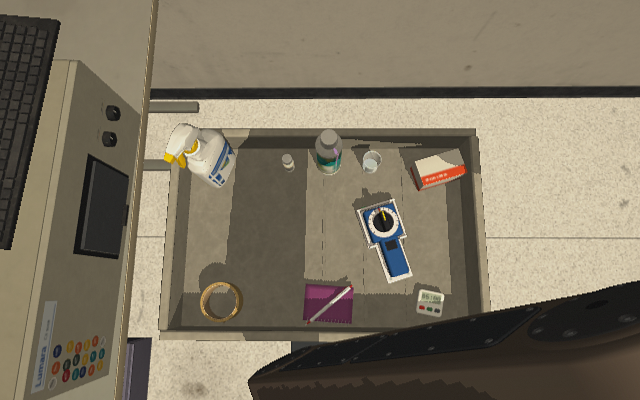

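```bash
python3 - <<'E'
from h import *
s=robot.observe();print(s["t"],s["qvel"].round(4),s["force"].round(2)); robot.close_job()
E
```

```text
16.45 [ 0.0611 -0.0216  0.0642  0.0052 -0.0355  0.1002] [-3.6  -0.05 -0.45]
the job is handed in; nothing more can be done
```

The meter is lying dial up in the dock's nest with its pointer at the zero mark, and the job is handed in. No verdict came back. The whole run took about 16.5 s of the 50 s.

I gripped the meter by its narrow part and carried it to the dock. I lowered it until the wrist showed about 10 N of contact, then let go. I then gripped the knob bar, turned it about 1.04 rad clockwise, released it and moved the arm away.

**Last checks, from the top picture:**
- **Position:** the meter sits about 1 mm from the dock's origin, with its head inside the nest walls. Its tilt was judged by eye only, from the side picture before the arm moved away; it looked flat.
- **Pointer:** the line on the bar lies at a yaw of about 16°. The meter's axis and the red mark lie at about 17.5 to 18°, so the pointer is about 2° off zero, against the 7° allowed.
- **Bystanders:** the bottles, beaker, vial and box look to be where they started; I did not measure their positions.

**Disagreements:**
- **Finger tips:** in the side camera and its depth, the tips stood about 30 mm above the reported TCP. The stated swing of the open fingers explains only 6 to 11 mm of that. My first descent stopped above the meter, so I set the grasp heights from the images instead.
- **Arm at hand-in:** the arm was still settling slightly, with the fastest joint at 0.1 rad/s. It was well clear of everything.

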